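# Right the toppled oil bottle and hang the mixing cup to drain

### The job

The kit on the bench got knocked over. Stand the fallen white oil bottle upright, wholly on the round green drip mat, and hang the fallen yellow mixing cup upside down on the free drying peg, pushed home so that its closed bottom rests on the peg's head. Lower both into place rather than dropping them, let go, and leave the grey cup on the other peg where it is; either job may come first.

Things in the scene. Friction and masses are not known exactly. Their poses are not given: they have to be found in the camera images.
- bottle: Closed white oil bottle, blue labels, red cap, about 0.3 kg. Square body 56 x 56 mm, 105 mm tall, then a conical shoulder and a cap 34 mm across; 140 mm tall in all. Origin: centre of its underside; own z towards the cap (up when it stands), x and y square to the flat sides. Starts lying on a flat side, cap roughly towards -y.
- cup: Hollow square yellow plastic cup, about 0.09 kg, 58 x 58 mm outside, 100 mm long, walls 3 mm, closed bottom 4 mm thick. Origin: centre of its open mouth; own z towards the closed bottom (up when it hangs mouth down), x and y square to the flat sides. Starts lying on a flat side, closed bottom roughly towards -y.
- cup_floor (a point): Centre of the yellow cup's inner floor (the inside of its closed bottom), 96 mm along the cup's z from the mouth.
- free_stand: Fixed drying stand with the free peg: dark steel foot 90 x 90 x 12 mm, steel post 18 mm across, black rubber head 36 mm across with a flat top. Origin at the centre of the foot's underside, on the bench; z up.
- free_stand_tip (a point): Centre of the flat top of the free peg's head, 125 mm above the bench. A cup hung on it rests with its inner floor on this point and its rim about 29 mm above the bench, with about 8 mm of play sideways.
- mat: Fixed round drip mat, black rubber edge with a green top, 130 mm across, 4 mm thick, lying flat on the bench. Origin at the centre of its underside; z up.
- used_stand: A second drying stand, the same as the free one, with the grey cup hanging on it. Origin at the centre of the foot's underside.
- hung_cup: Grey cup of the same shape and size as the yellow one, already hanging mouth down on the second stand. Origin at the centre of its mouth, z up. Leave alone.
There are look-alikes about, which are no part of the job. Leave any brown look-alike of the bottle alone. There is more than one size of the mat; the job needs the smaller.

How it is judged:
At the end, for the whole second after the job is handed in: Bottle at rest on the mat, upright within 0.06 rad, centre within 30 mm of the mat's centre. Yellow cup at rest mouth down on the free peg, tilt under 0.12 rad, inner floor within 6 mm of the peg head's height and 16 mm sideways. Both released (angle between bottle's own z axis and vertical below 0.06 rad and horizontal distance between bottle and mat below 0.03 m and z of bottle in the frame of mat between 0 and 0.009 m and linear speed of each of bottle, cup below 0.02 m/s and angle between cup's own z axis and vertical below 0.12 rad and horizontal distance between cup_floor and free_stand_tip below 0.016 m and z of cup_floor in the frame of free_stand_tip between -0.006 and 0.006 m and contact force between each of bottle, cup and the fingers below 0.1 N); the robot touches nothing.
It fails at once if the bottle is dropped, thrown or knocked: out of the fingers it moves faster than 0.6 m/s (a fall of about 2 cm) (contact force between bottle and the fingers below 0.3 N and linear speed of bottle above 0.6 m/s).
It fails at once if the yellow cup is dropped, thrown or knocked: out of the fingers it moves faster than 0.6 m/s (a fall of about 2 cm) (contact force between cup and the fingers below 0.3 N and linear speed of cup above 0.6 m/s).
It fails at once if the grey cup is moved more than 30 mm (distance of hung_cup from where it was at the start of the episode above 0.03 m).
It also fails if it takes over 64 s, if anything falls off the work surface, if the arm or the gripper's body presses on something with over 40 N, if the wrist force passes 120 N, or if a joint passes its speed limit or range.

### The arm

A 7-joint arm with a two-finger parallel gripper is mounted at the origin on the work surface. World frame = base frame: x ahead of the robot, y to its left, z up, the work surface at z = 0. Lengths are in m, angles in rad, forces in N, time in s.
With the tool pointing down it reaches from about 0.4 to 0.85 m from the base axis. Payload 4.5 kg.
Tool frame: the origin (TCP) lies midway between the tips of the shut fingers; the grasp point (between the pads) lies 19 mm behind it; z points along the fingers, y is the direction in which the jaws open and shut (so a half turn about z gives the same grasp; the last joint's range is limited). The gripper opens to 88 mm and grips with 3 to 60 N. Pads are 18 mm wide; open, the fingers measure 123 mm over their backs; the gripper's body (75 mm by 187 mm) begins 45 mm behind the grasp point.
Start: joints at [1.363, 0.689, -0.195, 1.565, 0.157, 0.902, -0.215], TCP at [0.15, -0.607, 0.239] pointing down, gripper open.
Joint ranges: [-3.01, 3.01], [-0.46, 2.08], [-1.47, 1.51], [0.13, 2.56], [-1, 4.14], [0.04, 2.09], [-2.66, 2.66]. Speed limits (rad/s): [2.57, 2.57, 3.14, 3.14, 3.14, 3.14, 3.14].

### API

Orientations are given as a unit quaternion [x, y, z, w].
In Python, from plant import r, viewer gives the robot as it stands.
- The arm moves only by the tool play_rows, never from a script. Its argument "commands" is a list of rows, each an object with "delta_rot": the turn, a rotation vector about the tool's x, y, z normalised to -1 to 1, where 1 is pi rad, a list of three; "travel": the shift along the tool's x, y, z normalised to -1 to 1, where 1 is 15 cm, a list of three; "gripper": the opening, from -1 (shut) to 1 (fully open). In form: [{"delta_rot": [wx, wy, wz], "travel": [x, y, z], "gripper": gripper}, ...]. A call has 1 to 12 rows; each row is the pose to reach, as a shift and turn from the pose commanded when the call began, along the tool's axes at that moment, turning the shorter way round; what a row does not reach only later rows make up. A row lasts 1/8 s, in which the tool goes at most 62.5 mm and 10.7 degrees, less where a joint would pass 70% of its speed; a pose out of reach is approached as far as the arm can. A call with a number of a shift or a turn outside -1 to 1 is refused whole. A call with a gripper value outside its range is refused whole. The fingers move at their own pace and stop on an object; "force" is the grip in N (left out, the last holds). Time passes only in rows, so rows that repeat a pose let the fingers close. It gives the time, the measured TCP pose, the force and the opening at its end, in the units of the state.
- r.get_state(): the state, without advancing time (a new reading comes with each control period).
- viewer.snapshot(name): name is "scene" or "top" or "wrist"; returns a dict with "color" (400x640x3 uint8, red, green, blue), "z_map" (400x640 float32, m along the optical axis (not along the pixel's ray), 0 where there is no reading), "fx", "fy", "cx", "cy" (pixels), "origin" and "attitude" of the camera in the world. Camera axes: x right, y up, looking along -z (the intrinsics and any distortion apply to the point x, -y, -z); pixel columns grow to the right and rows downward; lengths in m; the calibration is good to about 2 mm. A picture is of the moment at which its call begins.
- r.finish_job(): hands the job in, once; it reports no verdict.
Trained networks look in the newest picture that a camera, given by its name, has taken for a name from the list of things; names that differ only in an ending like _2 or _b are one class to them, and where a whole thing is asked for, a point or a joint stands for the part that bears it (a point fixed in the world has none). Each returns a list of dicts, best first, with "conf" (0 to 1); they miss things now and then, are a little off and sometimes report something else, mostly with a low value. They report only what shows in the picture. A call takes as long as a camera call. They do not tell look-alikes from the thing itself.
- viewer.outline_of(camera, label): "pixels" (400x640 bool, what is visible of it) and "at" ([column, row] in pixels, amid what is visible of it).
- viewer.pinpoint(camera, label): "at" ([column, row] in pixels: a listed point, or the origin of a listed thing).
The state is a dict: "clock": time; "q": joint angles; "qd": joint speeds; "joint_torque": joint torques, N m; "tool_pos": TCP position; "eef_rot": TCP orientation; "contact_force": force on the tool from outside, world axes, zero at the start; "moment": the same for the moment, N m; "opening": opening from 0.0 (shut) to 1.0 (fully open).
Only numpy, scipy, OpenCV 4.12 (cv2) and the standard library are available. Lean on these libraries where they do the work, as an engineer would, in place of code of your own. Each camera call takes 0.05 s, during which the arm holds its last target. There are 200 camera calls.

## Working session

There is one attempt and no reset: what is moved stays moved. The work goes in short steps, Python scripts to look and compute and a tool call to move; the robot and the scene stay as the last step left them, time stands still between calls to the robot, and variables do not carry over. Pictures are saved under pics/ and viewed, about 8 in all and at most 12, crops included, and the job is handed in when it is done.

Besides the shell and the picture viewer there is one more tool, called after "Emit:" as name(argument=value, ...), one argument or row to a line, values as JSON. play_rows: Moves the arm, as the interface text tells. Its arguments: {"type":"object","properties":{"commands":{"type":"array","items":{"type":"object","properties":{"delta_rot":{"type":"array","items":{"type":"number","minimum":-1,"maximum":1}},"travel":{"type":"array","items":{"type":"number","minimum":-1,"maximum":1}},"gripper":{"type":"number"}}}},"force":{"type":"number"}},"required":["commands"]}

```bash
ls; mkdir -p pics; cat > h.py <<'E'
import numpy as np, cv2
from scipy.spatial.transform import Rotation as R
from plant import r, viewer
def cloud(s):
    z=s["z_map"]; v,u=np.mgrid[0:400,0:640]
    p=np.stack([(u-s["cx"])/s["fx"]*z,-(v-s["cy"])/s["fy"]*z,-z],-1)
    a=np.array(s["attitude"]); A=R.from_quat(a) if a.size==4 else R.from_matrix(a)
    return p@A.as_matrix().T+np.array(s["origin"]), z>0
def save(n,*s): cv2.imwrite("pics/"+n,np.vstack([x["color"][...,::-1] for x in s]) if len(s)>1 else s[0]["color"][...,::-1])
E
python3 - <<'E'
from h import *
for c in ["scene","top"]:
    s=viewer.snapshot(c); save(c+"1.png",s); P,ok=cloud(s)
    print(c,s["origin"],s["attitude"],s["fx"])
    for l in ["bottle","cup","free_stand","mat","used_stand","hung_cup"]:
        for o in viewer.outline_of(c,l):
            m=o["pixels"]&ok; q=P[m]
            print(l,round(o["conf"],2),np.round(o["at"]),m.sum(),np.median(q,0).round(3),np.percentile(q,2,0).round(3),np.percentile(q,98,0).round(3),s["color"][m].mean(0).round())
    for l in ["free_stand_tip","cup_floor"]: print(l,[(o["at"],o["conf"]) for o in viewer.pinpoint(c,l)])
print(r.get_state())
E
```

```text
pics
scene [ 1.08688169 -0.34431345  1.28176522] [0.22338966 0.12655558 0.49366636 0.83088764] 495.87523883096407
bottle 0.76 [372. 172.] 1002 [0.483 0.187 0.052] [0.445 0.119 0.004] [0.513 0.249 0.06 ] [152. 141. 152.]
bottle 0.69 [357. 127.] 875 [0.343 0.238 0.051] [0.303 0.187 0.005] [0.359 0.317 0.06 ] [116.  70.  32.]
bottle 0.56 [434. 172.] 1058 [0.569 0.35  0.051] [0.504 0.315 0.   ] [0.635 0.394 0.06 ] [129.  77.  35.]
cup 0.82 [266. 222.] 1026 [ 0.48  -0.159  0.055] [ 0.436 -0.209  0.001] [ 0.51  -0.105  0.062] [190. 165.   2.]
cup 0.2 [347. 252.] 1576 [0.66  0.003 0.004] [ 0.602 -0.054 -0.002] [0.717 0.062 0.009] [ 52. 134.  65.]
free_stand 0.86 [404. 225.] 1004 [0.671 0.181 0.012] [0.624 0.142 0.005] [0.71  0.229 0.126] [94. 88. 89.]
free_stand 0.69 [278. 279.] 907 [ 0.676 -0.21   0.126] [ 0.637 -0.239  0.033] [ 0.697 -0.175  0.133] [118. 116. 114.]
mat 0.78 [347. 253.] 1580 [0.66  0.003 0.004] [ 0.601 -0.054 -0.002] [0.719 0.062 0.009] [ 53. 134.  65.]
mat 0.71 [192. 220.] 2510 [ 0.366 -0.336  0.005] [ 0.286 -0.41  -0.002] [ 0.442 -0.259  0.01 ] [ 49. 125.  60.]
used_stan
[... 1945 characters left out ...]
array([ 1.36280218,  0.68905277, -0.19458366,  1.56530223,  0.15733385,
        0.90250989, -0.2151336 ]), 'qd': array([-1.14120641e-03, -1.13461792e-03, -3.86357707e-04, -8.37787445e-04,
        5.88717853e-04,  8.15289118e-05,  1.83860849e-03]), 'joint_torque': array([-1.16730157e-04, -5.27460122e+01, -1.26723547e+00, -1.53742737e+01,
       -5.19307377e-02, -7.08546067e-04, -2.15618508e-05]), 'tool_pos': array([ 0.14966616, -0.60684186,  0.23877121]), 'eef_rot': array([ 9.92701001e-01,  1.20601491e-01, -7.23695523e-06,  5.94597387e-05]), 'contact_force': array([ 1.07144062, -0.32489196, -0.66563906]), 'moment': array([ 0.00693996,  0.00525196, -0.03110314]), 'opening': 1.0016057619100165}
```

```bash
python3 - <<'E'
import cv2,numpy as np
a=cv2.imread("pics/scene1.png")[60:360,120:520]; b=cv2.imread("pics/top1.png")[60:360,120:520]
cv2.imwrite("pics/v1.png",np.hstack([cv2.resize(a,None,fx=1,fy=1),b]))
E
python3 - <<'E'
from h import *
for c in ["scene","top"]:
    s=viewer.snapshot(c); P,ok=cloud(s)
    for l,col in [("bottle",(160,150,160)),("cup",(210,190,2)),("mat",None),("free_stand",None)]:
        os=viewer.outline_of(c,l)
        for o in os:
            if o["conf"]<.5: continue
            m=o["pixels"]&ok; q=P[m]; mean=s["color"][m].mean(0)
            if l=="bottle" and (mean[2]<100): continue
            if l in("bottle","cup"): q=q[(q[:,2]>.045)&(q[:,2]<.075)]
            elif l=="free_stand":
                q=q[q[:,2]>.11]; 
            if len(q)<5: continue
            z=np.median(q[:,2])
            rc=cv2.minAreaRect((q[:,:2]*1000).astype(np.float32))
            print(c,l,len(q),"z",z.round(4),"mean",q.mean(0).round(4),"rect",[np.round(t,1) for t in rc], np.round(cv2.boxPoints(rc)).tolist())
E
```

```text
scene cup 736 z 0.0569 mean [ 0.4716 -0.1567  0.0566] rect [array([ 468.9, -156.1]), array([ 62.4, 100.3]), np.float64(19.1)] [[423.0, -119.0], [456.0, -214.0], [515.0, -193.0], [482.0, -98.0]]
scene mat 2498 z 0.0047 mean [ 0.3653 -0.3353  0.0047] rect [array([ 363. , -334.3]), array([168.5, 170.8]), np.float64(66.6)] [[251.0, -378.0], [408.0, -446.0], [475.0, -291.0], [318.0, -223.0]]
scene mat 1006 z 0.0124 mean [0.6692 0.1826 0.0298] rect [array([663.8, 195.6]), array([108. ,  95.2]), np.float64(85.3)] [[612.0, 146.0], [707.0, 138.0], [716.0, 246.0], [621.0, 253.0]]
scene mat 1531 z 0.0036 mean [0.6605 0.0037 0.0036] rect [array([658.9,   3.7]), array([125.3, 127.1]), np.float64(40.8)] [[570.0, 11.0], [653.0, -85.0], [748.0, -3.0], [665.0, 93.0]]
scene free_stand 117 z 0.1235 mean [0.668  0.1849 0.1233] rect [array([667.9, 185.5]), array([32.4, 30.2]), np.float64(42.2)] [[646.0, 186.0], [666.0, 163.0], [690.0, 185.0], [670.0, 208.0]]
top bottle 818 z 0.056 mean [0.471  0.1964 0.0556] rect [array([468.9, 185.3]), array([137.5,  56.7]), np.float64(76.0)] [[425.0, 125.0], [480.0, 112.0], [513.0, 245.0], [458.0, 259.0]]
top cup 745 z 0.0586 mean [ 0.464  -0.1565  0.0584] rect [array([ 464.6, -156.9]), array([ 56.8, 100.2]), np.float64(19.5)] [[421.0, -119.0], [455.0, -214.0], [508.0, -195.0], [475.0, -100.0]]
top mat 2971 z 0.0061 mean [ 0.3594 -0.3355  0.006 ] rect [array([ 361.9, -336.4]), array([169.2, 171.9]), np.float64(63.1)] [[247.0, -373.0], [400.0, -451.0], [477.0, -300.0], [324.0, -222.0]]
top mat 1429 z 0.0049 mean [0.6539 0.0029 0.0049] rect [array([654.5,   3.7]), array([125.8, 126.3]), np.float64(3.0)] [[588.0, 64.0], [595.0, -63.0], [721.0, -56.0], [714.0, 70.0]]
top free_stand 133 z 0.1246 mean [0.6608 0.1857 0.1245] rect [array([661.5, 186. ]), array([34.1, 32.6]), np.float64(9.2)] [[642.0, 199.0], [647.0, 167.0], [681.0, 173.0], [676.0, 205.0]]
```

View pics/v1.png

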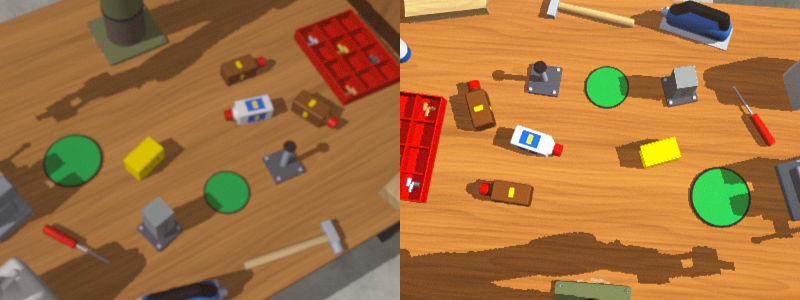

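```bash
cat >> h.py <<'E'
def frame(z,y):
    z=np.array(z,float); z/=np.linalg.norm(z); y=np.array(y,float); y-=z*(y@z); y/=np.linalg.norm(y)
    return R.from_matrix(np.stack([np.cross(y,z),y,z],1))
def az(d,z=0): return np.array([np.cos(np.radians(d)),np.sin(np.radians(d)),z])
def plan(way, p0=None, r0=None):
    """way: list of (tcp xyz, Rotation or None); prints travel/delta_rot per call"""
    s=r.get_state(); p=np.array(s["tool_pos"]) if p0 is None else np.array(p0,float); q=R.from_quat(s["eef_rot"]) if r0 is None else r0
    for t,o in way:
        t=p if t is None else np.array(t,float); o=q if o is None else o
        d=q.inv().apply(t-p); w=(q.inv()*o).as_rotvec()
        n=max(1,int(np.ceil(np.abs(d).max()/.15)))
        print("calls",n,"travel",np.round(d/.15/n,3),"rot",np.round(w/np.pi,3),"deg",np.degrees(np.linalg.norm(w)).round(),"rows>=",int(np.ceil(max(np.linalg.norm(d)/.0625/n,np.degrees(np.linalg.norm(w))/10.7))))
        p,q=t,o
E
python3 - <<'E'
from h import *
plan([((.47,-.15,.28),None),(None,frame([0,0,-1],az(19.5)))])
E
```

```text
calls 3 travel [ 0.934 -0.815 -0.092] rot [0. 0. 0.] deg 0.0 rows>= 3
calls 1 travel [0. 0. 0.] rot [ 0.     0.    -0.531] deg 96.0 rows>= 9
```

Emit:
play_rows(
  commands=[
    {"travel": [0.93,-0.81,-0.09],"delta_rot": [0,0,0],"gripper": 1},
    {"travel": [0.93,-0.81,-0.09],"delta_rot": [0,0,0],"gripper": 1},
    {"travel": [0.93,-0.81,-0.09],"delta_rot": [0,0,0],"gripper": 1},
    {"travel": [0.93,-0.81,-0.09],"delta_rot": [0,0,0],"gripper": 1},
  ],
)

```text
clock: 1.9
tool_pos: [0.2602, -0.4512, 0.253]
eef_rot: [0.992, 0.125, 0.001, -0.001]
contact_force: [-0.0, -0.6, -0.8]
opening: 1.0
```

Emit:
play_rows(
  commands=[
    {"travel": [0.93,-0.81,-0.09],"delta_rot": [0,0,0],"gripper": 1},
    {"travel": [0.93,-0.81,-0.09],"delta_rot": [0,0,0],"gripper": 1},
    {"travel": [0.93,-0.81,-0.09],"delta_rot": [0,0,0],"gripper": 1},
    {"travel": [0.93,-0.81,-0.09],"delta_rot": [0,0,0],"gripper": 1},
  ],
)

```text
clock: 2.4
tool_pos: [0.3659, -0.3006, 0.2663]
eef_rot: [0.992, 0.125, 0.001, -0.0]
contact_force: [-0.4, -0.4, 0.3]
opening: 1.002
```

Emit:
play_rows(
  commands=[
    {"travel": [0.93,-0.81,-0.09],"delta_rot": [0,0,-0.531],"gripper": 1},
    {"travel": [0.93,-0.81,-0.09],"delta_rot": [0,0,-0.531],"gripper": 1},
    {"travel": [0.93,-0.81,-0.09],"delta_rot": [0,0,-0.531],"gripper": 1},
    {"travel": [0.93,-0.81,-0.09],"delta_rot": [0,0,-0.531],"gripper": 1},
    {"travel": [0.93,-0.81,-0.09],"delta_rot": [0,0,-0.531],"gripper": 1},
    {"travel": [0.93,-0.81,-0.09],"delta_rot": [0,0,-0.531],"gripper": 1},
    {"travel": [0.93,-0.81,-0.09],"delta_rot": [0,0,-0.531],"gripper": 1},
    {"travel": [0.93,-0.81,-0.09],"delta_rot": [0,0,-0.531],"gripper": 1},
    {"travel": [0.93,-0.81,-0.09],"delta_rot": [0,0,-0.531],"gripper": 1},
    {"travel": [0.93,-0.81,-0.09],"delta_rot": [0,0,-0.531],"gripper": 1},
    {"travel": [0.93,-0.81,-0.09],"delta_rot": [0,0,-0.531],"gripper": 1},
    {"travel": [0.93,-0.81,-0.09],"delta_rot": [0,0,-0.531],"gripper": 1},
  ],
)

```text
clock: 3.9
tool_pos: [0.4687, -0.1531, 0.2792]
eef_rot: [0.578, 0.816, -0.0, 0.0]
contact_force: [0.2, -0.6, -0.5]
opening: 1.001
```

```bash
cat >> h.py <<'E'
def fit(c,l,zlo,zhi,n=None):
    s=viewer.snapshot(c); P,ok=cloud(s)
    if n: save(n,s)
    for o in viewer.outline_of(c,l):
        m=o["pixels"]&ok; q=P[m]; q=q[(q[:,2]>zlo)&(q[:,2]<zhi)]
        if len(q)<20: continue
        rc=cv2.minAreaRect((q[:,:2]*1000).astype(np.float32))
        print(c,l,round(o["conf"],2),len(q),"z",np.median(q[:,2]).round(4),"rect",[np.round(t,1) for t in rc],s["color"][m].mean(0).round(), "ends",np.round(cv2.boxPoints(rc)).tolist())
    return s,P,ok
E
python3 - <<'E'
from h import *
s,P,ok=fit("wrist","cup",.045,.075,"w1.png")
print(s["origin"],R.from_quat(s["attitude"]).as_matrix().round(2).tolist(), r.get_state()["q"].round(2))
E
```

```text
wrist cup 0.82 4511 z 0.0579 rect [array([ 467.3, -156.8]), array([ 58.1, 100.4]), np.float64(19.9)] [229. 199.   1.] ends [[423.0, -120.0], [457.0, -214.0], [512.0, -194.0], [478.0, -100.0]]
[ 0.44452972 -0.08059183  0.42516947] [[0.94, -0.32, -0.1], [0.33, 0.9, 0.28], [0.0, -0.3, 0.95]] [ 0.65  0.52 -0.67  1.89  0.42  0.87  0.11]
```

View pics/w1.png

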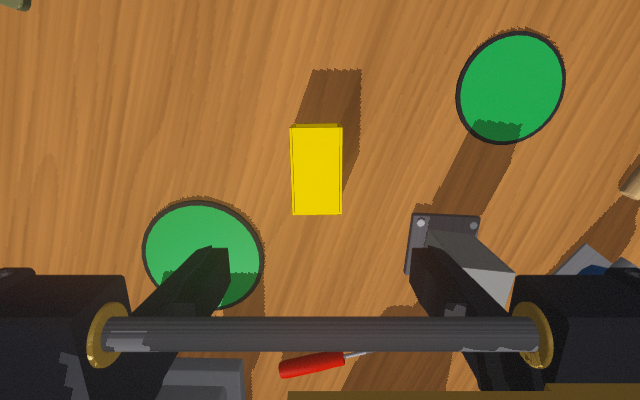

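```bash
python3 - <<'E'
from h import *
b=az(-70.4); g=np.array([.467,-.1567,0])+.025*b+[0,0,.032]
a=np.radians(30); t=-np.sin(a)*b+np.array([0,0,-np.cos(a)]); O=frame(t,az(19.6))
T=g+.019*t; print(T,O.as_quat())
plan([(T-.13*t,O),(T,O)])
E
```

```text
[ 0.4721995  -0.17130189  0.01554552] [ 0.55679086  0.78930136  0.14919166 -0.21149266]
calls 2 travel [-0.278 -0.009  0.504] rot [ 0.     0.167 -0.001] deg 30.0 rows>= 3
calls 1 travel [ 0.    -0.     0.867] rot [0. 0. 0.] deg 0.0 rows>= 3
```

Emit:
play_rows(
  commands=[
    {"travel": [-0.556,-0.018,1.0],"delta_rot": [0,0.167,-0.001],"gripper": 1},
    {"travel": [-0.556,-0.018,1.0],"delta_rot": [0,0.167,-0.001],"gripper": 1},
    {"travel": [-0.556,-0.018,1.0],"delta_rot": [0,0.167,-0.001],"gripper": 1},
    {"travel": [-0.556,-0.018,1.0],"delta_rot": [0,0.167,-0.001],"gripper": 1},
    {"travel": [-0.556,-0.018,1.0],"delta_rot": [0,0.167,-0.001],"gripper": 1},
  ],
)

```text
clock: 4.62
tool_pos: [0.4947, -0.2306, 0.1304]
eef_rot: [0.556, 0.79, 0.15, -0.211]
contact_force: [0.5, 0.3, 1.4]
opening: 1.0
```

Emit:
play_rows(
  commands=[
    {"travel": [0,0,0.3],"delta_rot": [0,0,0],"gripper": 1},
    {"travel": [0,0,0.6],"delta_rot": [0,0,0],"gripper": 1},
    {"travel": [0,0,0.8],"delta_rot": [0,0,0],"gripper": 1},
    {"travel": [0,0,0.87],"delta_rot": [0,0,0],"gripper": 1},
    {"travel": [0,0,0.87],"delta_rot": [0,0,0],"gripper": 1},
  ],
)

```text
clock: 5.25
tool_pos: [0.4736, -0.1704, 0.0189]
eef_rot: [0.556, 0.79, 0.15, -0.21]
contact_force: [-0.3, 0.2, -0.0]
opening: 1.002
```

Emit:
play_rows(
  commands=[
    {"travel": [0,0,0],"delta_rot": [0,0,0],"gripper": -1},
    {"travel": [0,0,0],"delta_rot": [0,0,0],"gripper": -1},
    {"travel": [0,0,0],"delta_rot": [0,0,0],"gripper": -1},
    {"travel": [0,0,0],"delta_rot": [0,0,0],"gripper": -1},
    {"travel": [0,0,0],"delta_rot": [0,0,0],"gripper": -1},
    {"travel": [0,0,0],"delta_rot": [0,0,0],"gripper": -1},
  ],
  force=20,
)

```text
clock: 6.0
tool_pos: [0.4722, -0.1711, 0.0165]
eef_rot: [0.557, 0.789, 0.15, -0.211]
contact_force: [0.0, -2.3, 5.1]
opening: 0.655
```

```bash
python3 - <<'E'
from h import *
h=az(15.6); peg=np.array([.665,.1857,0]); a=np.radians(30); t=np.cos(a)*h-np.array([0,0,np.sin(a)])
O=frame(t,az(105.6)); g=peg-.003*h+[0,0,.24]; T=g+.019*t
s=r.get_state(); p=s["tool_pos"]
mid=frame(np.cos(a)*az(-30)-np.array([0,0,np.sin(a)]),az(60))
print(T,O.as_quat())
plan([(p+[0,0,.14],None),((.5,-.12,.26),mid),((.56,.04,.26),O),(T,O)])
E
```

```text
[0.67795885 0.18931818 0.2305    ] [-0.11753313  0.8580128   0.06785779  0.49537392]
calls 1 travel [ 0.467  0.001 -0.808] rot [0. 0. 0.] deg 0.0 rows>= 3
calls 1 travel [ 0.569  0.289 -0.467] rot [-0.064 -0.477 -0.24 ] deg 97.0 rows>= 10
calls 2 travel [ 0.047  0.562 -0.081] rot [-0.219  0.    -0.127] deg 46.0 rows>= 5
calls 1 travel [-0.342  0.747  0.986] rot [0. 0. 0.] deg 0.0 rows>= 4
```

Emit:
play_rows(
  commands=[
    {"travel": [0.1,0,-0.17],"delta_rot": [0,0,0],"gripper": -1},
    {"travel": [0.25,0,-0.43],"delta_rot": [0,0,0],"gripper": -1},
    {"travel": [0.4,0,-0.69],"delta_rot": [0,0,0],"gripper": -1},
    {"travel": [0.467,0,-0.808],"delta_rot": [0,0,0],"gripper": -1},
    {"travel": [0.467,0,-0.808],"delta_rot": [0,0,0],"gripper": -1},
  ],
)

```text
clock: 6.62
tool_pos: [0.4724, -0.171, 0.1565]
eef_rot: [0.557, 0.79, 0.15, -0.211]
contact_force: [0.7, 0.7, -1.1]
opening: 0.659
```

Emit:
play_rows(
  commands=[
    {"travel": [0.569,0.289,-0.467],"delta_rot": [-0.016,-0.119,-0.06],"gripper": -1},
    {"travel": [0.569,0.289,-0.467],"delta_rot": [-0.032,-0.238,-0.12],"gripper": -1},
    {"travel": [0.569,0.289,-0.467],"delta_rot": [-0.064,-0.477,-0.24],"gripper": -1},
    {"travel": [0.569,0.289,-0.467],"delta_rot": [-0.064,-0.477,-0.24],"gripper": -1},
    {"travel": [0.569,0.289,-0.467],"delta_rot": [-0.064,-0.477,-0.24],"gripper": -1},
    {"travel": [0.569,0.289,-0.467],"delta_rot": [-0.064,-0.477,-0.24],"gripper": -1},
    {"travel": [0.569,0.289,-0.467],"delta_rot": [-0.064,-0.477,-0.24],"gripper": -1},
    {"travel": [0.569,0.289,-0.467],"delta_rot": [-0.064,-0.477,-0.24],"gripper": -1},
    {"travel": [0.569,0.289,-0.467],"delta_rot": [-0.064,-0.477,-0.24],"gripper": -1},
    {"travel": [0.569,0.289,-0.467],"delta_rot": [-0.064,-0.477,-0.24],"gripper": -1},
    {"travel": [0.569,0.289,-0.467],"delta_rot": [-0.064,-0.477,-0.24],"gripper": -1},
    {"travel": [0.569,0.289,-0.467],"delta_rot": [-0.064,-0.477,-0.24],"gripper": -1},
  ],
)

```text
clock: 8.12
tool_pos: [0.5154, -0.1041, 0.2392]
eef_rot: [0.248, 0.877, -0.135, 0.388]
contact_force: [-0.2, 1.4, -2.2]
opening: 0.654
```

```bash
python3 - <<'E'
from h import *
s=r.get_state();print(s["q"].round(2),s["opening"],s["tool_pos"],s["eef_rot"])
h=az(15.6); peg=np.array([.665,.1857,0]); a=np.radians(30); t=np.cos(a)*h-np.array([0,0,np.sin(a)])
O=frame(t,az(105.6)); g=peg-.003*h+[0,0,.24]; T=g+.019*t
plan([((.56,.02,.25),O),(T,O)])
save("s2.png",viewer.snapshot("scene"))
E
```

```text
[ 0.35  0.81 -1.07  2.54  1.86  1.46 -1.12] 0.6543891949894776 [ 0.51537334 -0.10410632  0.23919774] [ 0.248111    0.87727392 -0.13472054  0.3881775 ]
calls 1 travel [ 0.049  0.853 -0.22 ] rot [-0.226 -0.066 -0.146] deg 50.0 rows>= 5
calls 1 travel [-0.418  0.876  0.984] rot [0. 0. 0.] deg 0.0 rows>= 4
```

View pics/s2.png

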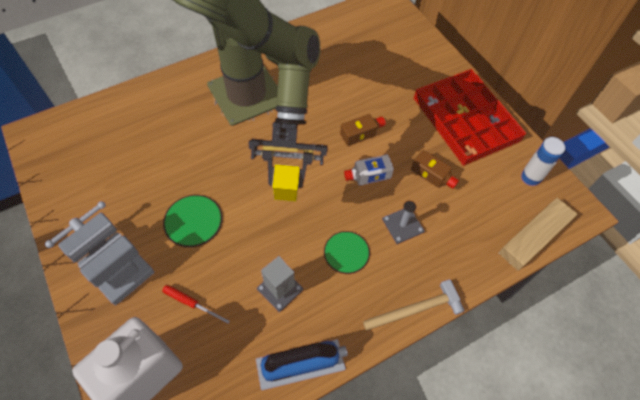

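```bash
python3 - <<'E'
from h import *
h=az(15.6); a=np.radians(30); t=np.cos(a)*h-np.array([0,0,np.sin(a)])
O=frame(t,az(105.6))
plan([((.61,.0,.27),O)])
E
```

```text
calls 1 travel [-0.302  0.897 -0.045] rot [-0.223 -0.067 -0.147] deg 50.0 rows>= 5
```

Emit:
play_rows(
  commands=[
    {"travel": [-0.302,0.897,-0.045],"delta_rot": [0,0,0],"gripper": -1},
    {"travel": [-0.302,0.897,-0.045],"delta_rot": [0,0,0],"gripper": -1},
    {"travel": [-0.302,0.897,-0.045],"delta_rot": [-0.223,-0.067,-0.147],"gripper": -1},
    {"travel": [-0.302,0.897,-0.045],"delta_rot": [-0.223,-0.067,-0.147],"gripper": -1},
    {"travel": [-0.302,0.897,-0.045],"delta_rot": [-0.223,-0.067,-0.147],"gripper": -1},
    {"travel": [-0.302,0.897,-0.045],"delta_rot": [-0.223,-0.067,-0.147],"gripper": -1},
    {"travel": [-0.302,0.897,-0.045],"delta_rot": [-0.223,-0.067,-0.147],"gripper": -1},
    {"travel": [-0.302,0.897,-0.045],"delta_rot": [-0.223,-0.067,-0.147],"gripper": -1},
    {"travel": [-0.302,0.897,-0.045],"delta_rot": [-0.223,-0.067,-0.147],"gripper": -1},
    {"travel": [-0.302,0.897,-0.045],"delta_rot": [-0.223,-0.067,-0.147],"gripper": -1},
  ],
)

```text
clock: 9.43
tool_pos: [0.6105, -0.0024, 0.274]
eef_rot: [-0.116, 0.858, 0.063, 0.497]
contact_force: [-0.1, -1.0, -1.0]
opening: 0.661
```

```bash
python3 - <<'E'
from h import *
s=r.get_state();print(s["q"].round(2),s["opening"],s["tool_pos"],R.from_quat(s["eef_rot"]).as_matrix().round(3).tolist())
h=az(15.6); peg=np.array([.665,.1857,0]); a=np.radians(30); t=np.cos(a)*h-np.array([0,0,np.sin(a)])
O=frame(t,az(105.6)); g=peg-.003*h+[0,0,.24]; T=g+.019*t
plan([(T,O)])
E
```

```text
[ 0.72  0.91 -1.13  2.47  2.76  1.01 -0.61] 0.6605387747661656 [ 0.61050504 -0.00240598  0.27397079] [[-0.479, -0.262, 0.838], [-0.137, 0.965, 0.223], [-0.867, -0.008, -0.498]]
calls 2 travel [-0.07   0.559  0.403] rot [-0.003  0.001  0.001] deg 1.0 rows>= 2
```

Emit:
play_rows(
  commands=[
    {"travel": [-0.07,0.559,0.403],"delta_rot": [0,0,0],"gripper": -1},
    {"travel": [-0.07,0.559,0.403],"delta_rot": [0,0,0],"gripper": -1},
    {"travel": [-0.07,0.559,0.403],"delta_rot": [0,0,0],"gripper": -1},
  ],
)

```text
clock: 9.8
tool_pos: [0.6447, 0.0975, 0.2528]
eef_rot: [-0.118, 0.857, 0.065, 0.498]
contact_force: [-0.1, -0.4, -0.6]
opening: 0.656
```

Emit:
play_rows(
  commands=[
    {"travel": [-0.07,0.559,0.403],"delta_rot": [0,0,0],"gripper": -1},
    {"travel": [-0.07,0.559,0.403],"delta_rot": [0,0,0],"gripper": -1},
    {"travel": [-0.07,0.559,0.403],"delta_rot": [0,0,0],"gripper": -1},
    {"travel": [-0.07,0.559,0.403],"delta_rot": [0,0,0],"gripper": -1},
    {"travel": [-0.07,0.559,0.403],"delta_rot": [0,0,0],"gripper": -1},
  ],
)

```text
clock: 10.42
tool_pos: [0.6782, 0.1854, 0.2304]
eef_rot: [-0.115, 0.858, 0.061, 0.497]
contact_force: [-0.1, 0.0, -0.7]
opening: 0.655
```

```bash
python3 - <<'E'
from h import *
s=r.get_state();print(s["q"].round(2),s["tool_pos"].round(4),R.from_quat(s["eef_rot"]).as_matrix().round(3).tolist())
for c in ["scene","top"]:
    S,P,ok=fit(c,"cup",.22,.32,c+"3.png")
    o=viewer.outline_of(c,"cup")[0]; q=P[o["pixels"]&ok]; print(np.percentile(q[:,2],[2,20,50,80,98]).round(3))
    q=q[q[:,2]>np.percentile(q[:,2],95)-.004]; print(len(q),q.mean(0).round(4),cv2.minAreaRect((q[:,:2]*1000).astype(np.float32)))
    A=R.from_quat(S["attitude"]).as_matrix(); o_=np.array(S["origin"])
    for o in viewer.pinpoint(c,"free_stand_tip"):
        u,v=o["at"]; d=A@np.array([(u-S["cx"])/S["fx"],-(v-S["cy"])/S["fy"],-1]); print(c,"tip",o["conf"],(o_+d*(.125-o_[2])/d[2]).round(4))
a=cv2.imread("pics/scene3.png")[100:340,220:520];b=cv2.imread("pics/top3.png")[40:280,170:470]
cv2.imwrite("pics/v3.png",np.hstack([a,b]))
E
```

```text
[ 0.22  1.03 -1.07  2.27  2.55  1.26 -0.63] [0.6782 0.1854 0.2304] [[-0.479, -0.258, 0.839], [-0.137, 0.966, 0.219], [-0.867, -0.01, -0.498]]
scene cup 0.66 695 z 0.2627 rect [array([669.5, 180.9]), array([59.5, 85.4]), np.float64(17.9)] [192. 166.   4.] ends [[628.0, 212.0], [654.0, 131.0], [711.0, 149.0], [685.0, 231.0]]
[0.167 0.197 0.26  0.264 0.267]
386 [0.6702 0.1809 0.2644] ((668.646728515625, 182.5438232421875), (57.73467254638672, 59.22945785522461), 15.616114616394043)
scene tip 0.85 [0.6568 0.1928 0.125 ]
top cup 0.63 498 z 0.2649 rect [array([667., 183.]), array([58.4, 56.9]), np.float64(16.9)] [253. 249.   1.] ends [[631.0, 202.0], [647.0, 147.0], [703.0, 164.0], [687.0, 219.0]]
[0.261 0.263 0.265 0.267 0.269]
301 [0.6669 0.1828 0.2663] ((666.0098876953125, 182.7779083251953), (56.60759735107422, 56.34755325317383), 16.47997283935547)
```

View pics/v3.png

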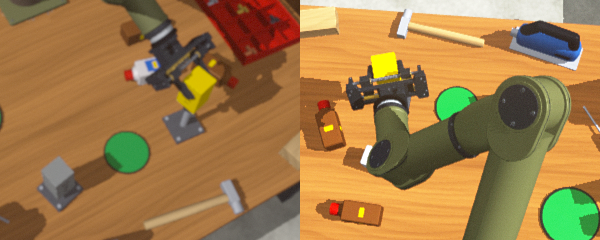

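Emit:
play_rows(
  commands=[
    {"travel": [0.006,0.028,-0.012],"delta_rot": [0,0,0.0037],"gripper": -1},
    {"travel": [0.006,0.028,-0.012],"delta_rot": [0,0,0.0037],"gripper": -1},
    {"travel": [0.15,0.03,0.07],"delta_rot": [0,0,0.0037],"gripper": -1},
    {"travel": [0.295,0.031,0.154],"delta_rot": [0,0,0.0037],"gripper": -1},
    {"travel": [0.44,0.033,0.237],"delta_rot": [0,0,0.0037],"gripper": -1},
    {"travel": [0.585,0.035,0.32],"delta_rot": [0,0,0.0037],"gripper": -1},
    {"travel": [0.729,0.037,0.403],"delta_rot": [0,0,0.0037],"gripper": -1},
    {"travel": [0.729,0.037,0.403],"delta_rot": [0,0,0.0037],"gripper": -1},
    {"travel": [0.729,0.037,0.403],"delta_rot": [0,0,0.0037],"gripper": -1},
  ],
)

```text
clock: 11.95
tool_pos: [0.6756, 0.1916, 0.1066]
eef_rot: [-0.11, 0.858, 0.065, 0.498]
contact_force: [-0.4, 0.4, -0.4]
opening: 0.651
```

```bash
python3 - <<'E'
from h import *
s=r.get_state();print(s["q"].round(2),s["tool_pos"].round(4),s["contact_force"],R.from_quat(s["eef_rot"]).as_matrix().round(3).tolist())
for c in ["scene","top"]:
    S,P,ok=fit(c,"cup",.12,.2,c+"4.png")
plan([(s["tool_pos"]-[0,0,.01],None)])
E
```

```text
[ 0.17  1.31 -0.96  2.26  2.77  1.45 -0.67] [0.6756 0.1916 0.1066] [-0.41968837  0.39119776 -0.35654523] [[-0.48, -0.254, 0.839], [-0.124, 0.967, 0.222], [-0.868, 0.003, -0.496]]
scene cup 0.84 476 z 0.1394 rect [array([666.8, 187.9]), array([59.4, 59. ]), np.float64(15.1)] [195. 170.   3.] ends [[630.0, 209.0], [646.0, 152.0], [703.0, 167.0], [688.0, 224.0]]
top cup 0.58 506 z 0.1416 rect [array([649.8, 183.8]), array([89.1, 61.8]), np.float64(11.0)] [228. 220.  13.] ends [[600.0, 206.0], [612.0, 145.0], [699.0, 162.0], [688.0, 223.0]]
calls 1 travel [0.06  0.002 0.034] rot [0. 0. 0.] deg 0.0 rows>= 1
```

Emit:
play_rows(
  commands=[
    {"travel": [0.02,0,0.011],"delta_rot": [0,0,0],"gripper": -1},
    {"travel": [0.035,0,0.02],"delta_rot": [0,0,0],"gripper": -1},
    {"travel": [0.05,0,0.028],"delta_rot": [0,0,0],"gripper": -1},
    {"travel": [0.06,0,0.034],"delta_rot": [0,0,0],"gripper": -1},
    {"travel": [0.06,0,0.034],"delta_rot": [0,0,0],"gripper": -1},
    {"travel": [0.06,0,0.034],"delta_rot": [0,0,0],"gripper": -1},
  ],
)

```text
clock: 12.9
tool_pos: [0.6754, 0.1912, 0.0953]
eef_rot: [-0.11, 0.858, 0.065, 0.497]
contact_force: [-1.1, -0.5, 0.2]
opening: 0.659
```

Emit:
play_rows(
  commands=[
    {"travel": [0.006,0,0.0035],"delta_rot": [0,0,0],"gripper": -1},
    {"travel": [0.012,0,0.007],"delta_rot": [0,0,0],"gripper": -1},
    {"travel": [0.012,0,0.007],"delta_rot": [0,0,0],"gripper": -1},
  ],
)

```text
clock: 13.28
tool_pos: [0.6758, 0.1915, 0.0953]
eef_rot: [-0.11, 0.857, 0.066, 0.499]
contact_force: [-4.2, -3.8, 8.7]
opening: 0.659
```

Emit:
play_rows(
  commands=[
    {"travel": [-0.005,0,-0.003],"delta_rot": [0,0,0],"gripper": 1},
    {"travel": [-0.005,0,-0.003],"delta_rot": [0,0,0],"gripper": 1},
    {"travel": [-0.005,0,-0.003],"delta_rot": [0,0,0],"gripper": 1},
    {"travel": [-0.005,0,-0.003],"delta_rot": [0,0,0],"gripper": 1},
    {"travel": [-0.005,0,-0.003],"delta_rot": [0,0,0],"gripper": 1},
    {"travel": [-0.005,0,-0.15],"delta_rot": [0,0,0],"gripper": 1},
    {"travel": [-0.005,0,-0.35],"delta_rot": [0,0,0],"gripper": 1},
    {"travel": [-0.005,0,-0.7],"delta_rot": [0,0,0],"gripper": 1},
    {"travel": [-0.005,0,-0.9],"delta_rot": [0,0,0],"gripper": 1},
    {"travel": [-0.005,0,-0.9],"delta_rot": [0,0,0],"gripper": 1},
  ],
)

```text
clock: 14.52
tool_pos: [0.5827, 0.1674, 0.1593]
eef_rot: [-0.112, 0.86, 0.064, 0.494]
contact_force: [-6.6, 41.8, 76.8]
opening: 0.997
```

```bash
python3 - <<'E'
from h import *
s=r.get_state();print(s["q"].round(2),s["tool_pos"].round(4),s["contact_force"],s["eef_rot"])
for c in ["scene","top"]:
    S,P,ok=fit(c,"cup",.12,.2,c+"5.png")
    fit(c,"bottle",.045,.075)
b=az(-104); c0=np.array([.471,.2015,0]); g=c0+.022*b+[0,0,.032]
a=np.radians(25); t=-np.sin(a)*b+np.array([0,0,-np.cos(a)])
for y in (-14,166):
    O=frame(t,az(y)); print(y,(g+.019*t),O.as_quat()); plan([((.5,.1,.28),O)])
E
```

```text
[ 0.24  1.49 -1.47  2.56  2.56  1.92 -0.36] [0.5827 0.1674 0.1593] [-6.57049672 41.76881907 76.83115814] [-0.11180331  0.85974182  0.06351162  0.49427756]
scene cup 0.56 455 z 0.1282 rect [array([665.6, 188.1]), array([59.9, 62.1]), np.float64(14.7)] [197. 172.   3.] ends [[629.0, 211.0], [645.0, 150.0], [702.0, 166.0], [687.0, 226.0]]
scene bottle 0.65 415 z 0.0551 rect [array([479.1, 209.1]), array([86.5, 57.6]), np.float64(74.8)] [105. 104. 118.] ends [[440.0, 175.0], [495.0, 160.0], [518.0, 243.0], [463.0, 258.0]]
scene bottle 0.63 178 z 0.0546 rect [array([336.5, 289.3]), array([69.9, 57.6]), np.float64(78.3)] [89. 46. 26.] ends [[301.0, 261.0], [358.0, 249.0], [372.0, 318.0], [315.0, 329.0]]
scene bottle 0.6 610 z 0.0548 rect [array([571.5, 362.7]), array([137.1,  60.3]), np.float64(22.3)] [105.  60.  28.] ends [[497.0, 365.0], [519.0, 309.0], [646.0, 361.0], [624.0, 417.0]]
top cup 0.59 460 z 0.1292 rect [array([663.2, 187.8]), array([60.2, 57.9]), np.float64(15.3)] [231. 218.   1.] ends [[626.0, 208.0], [642.0, 152.0], [700.0, 168.0], [685.0, 224.0]]
top bottle 0.87 777 z 0.0
[... 171 characters left out ...]
0.69 771 z 0.0561 rect [array([566.3, 361.6]), array([138.6,  57. ]), np.float64(21.9)] [128.  66.  25.] ends [[491.0, 362.0], [513.0, 309.0], [641.0, 361.0], [620.0, 414.0]]
top bottle 0.65 271 z 0.0564 rect [array([467.8, 227. ]), array([56.3, 54.6]), np.float64(9.8)] [113. 127. 156.] ends [[435.0, 249.0], [445.0, 195.0], [500.0, 205.0], [491.0, 259.0]]
-14 [0.46762029 0.18794472 0.01478015] [ 0.76933175  0.60106784  0.17055674 -0.13325353]
calls 1 travel [-0.362 -0.3   -0.962] rot [0.21  0.279 0.668] deg 136.0 rows>= 13
166 [0.46762029 0.18794472 0.01478015] [-0.60106784  0.76933175  0.13325353  0.17055674]
calls 1 travel [-0.362 -0.3   -0.962] rot [-0.232  0.175 -0.255] deg 70.0 rows>= 7
```

View pics/scene5.png

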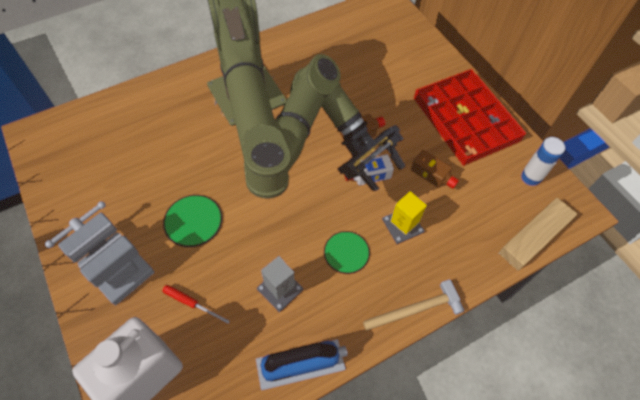

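Emit:
play_rows(
  commands=[
    {"travel": [-0.05,0,0.15],"delta_rot": [0,0,0],"gripper": 1},
    {"travel": [-0.1,0,0.3],"delta_rot": [0,0,0],"gripper": 1},
    {"travel": [-0.1,0,0.3],"delta_rot": [0,0,0],"gripper": 1},
  ],
)

```text
clock: 15.3
tool_pos: [0.6286, 0.1793, 0.1504]
eef_rot: [-0.109, 0.86, 0.064, 0.495]
contact_force: [-0.4, 0.1, -0.3]
opening: 0.996
```

```bash
python3 - <<'E'
from h import *
s=r.get_state();print(s["q"].round(2),s["tool_pos"].round(4),s["contact_force"],s["eef_rot"])
E
```

```text
[ 0.29  1.5  -1.44  2.41  2.61  1.75 -0.28] [0.6286 0.1793 0.1504] [-0.3844349   0.10523579 -0.34646595] [-0.10928394  0.85988172  0.06381142  0.49455895]
```

```bash
python3 - <<'E'
from h import *
p=r.get_state()["tool_pos"]
b=az(-104); a=np.radians(25); t=-np.sin(a)*b+np.array([0,0,-np.cos(a)]); O=frame(t,az(-14))
M=frame(az(-45)*np.cos(np.radians(50))-[0,0,np.sin(np.radians(50))],az(45))
plan([(p+[0.02,0,.14],None),((.58,.10,.29),M),((.51,.15,.29),O)])
E
```

```text
calls 1 travel [-0.872 -0.032 -0.358] rot [0. 0. 0.] deg 0.0 rows>= 3
calls 1 travel [ 0.291 -0.397 -0.496] rot [0.255 0.1   0.214] deg 62.0 rows>= 6
calls 1 travel [ 0.433 -0.094 -0.364] rot [0.045 0.327 0.342] deg 86.0 rows>= 8
```

Emit:
play_rows(
  commands=[
    {"travel": [-0.436,-0.016,-0.18],"delta_rot": [0,0,0],"gripper": 1},
    {"travel": [-0.872,-0.032,-0.358],"delta_rot": [0,0,0],"gripper": 1},
    {"travel": [-0.872,-0.032,-0.358],"delta_rot": [0,0,0],"gripper": 1},
    {"travel": [-0.872,-0.032,-0.358],"delta_rot": [0,0,0],"gripper": 1},
  ],
)

```text
clock: 15.8
tool_pos: [0.6472, 0.18, 0.292]
eef_rot: [-0.111, 0.859, 0.064, 0.495]
contact_force: [-0.8, -0.5, -0.4]
opening: 0.998
```

Emit:
play_rows(
  commands=[
    {"travel": [0.1,-0.14,-0.2],"delta_rot": [0.255,0.1,0.214],"gripper": 1},
    {"travel": [0.2,-0.28,-0.4],"delta_rot": [0.255,0.1,0.214],"gripper": 1},
    {"travel": [0.291,-0.397,-0.496],"delta_rot": [0.255,0.1,0.214],"gripper": 1},
    {"travel": [0.291,-0.397,-0.496],"delta_rot": [0.255,0.1,0.214],"gripper": 1},
    {"travel": [0.291,-0.397,-0.496],"delta_rot": [0.255,0.1,0.214],"gripper": 1},
    {"travel": [0.291,-0.397,-0.496],"delta_rot": [0.255,0.1,0.214],"gripper": 1},
    {"travel": [0.291,-0.397,-0.496],"delta_rot": [0.255,0.1,0.214],"gripper": 1},
    {"travel": [0.291,-0.397,-0.496],"delta_rot": [0.255,0.1,0.214],"gripper": 1},
  ],
)

```text
clock: 16.8
tool_pos: [0.5785, 0.0995, 0.2879]
eef_rot: [0.357, 0.87, -0.132, 0.315]
contact_force: [-0.3, 0.8, -0.9]
opening: 1.0
```

Emit:
play_rows(
  commands=[
    {"travel": [0.43,-0.09,-0.36],"delta_rot": [0.045,0.327,0.342],"gripper": 1},
    {"travel": [0.43,-0.09,-0.36],"delta_rot": [0.045,0.327,0.342],"gripper": 1},
    {"travel": [0.43,-0.09,-0.36],"delta_rot": [0.045,0.327,0.342],"gripper": 1},
    {"travel": [0.43,-0.09,-0.36],"delta_rot": [0.045,0.327,0.342],"gripper": 1},
    {"travel": [0.43,-0.09,-0.36],"delta_rot": [0.045,0.327,0.342],"gripper": 1},
    {"travel": [0.43,-0.09,-0.36],"delta_rot": [0.045,0.327,0.342],"gripper": 1},
    {"travel": [0.43,-0.09,-0.36],"delta_rot": [0.045,0.327,0.342],"gripper": 1},
    {"travel": [0.43,-0.09,-0.36],"delta_rot": [0.045,0.327,0.342],"gripper": 1},
    {"travel": [0.43,-0.09,-0.36],"delta_rot": [0.045,0.327,0.342],"gripper": 1},
    {"travel": [0.43,-0.09,-0.36],"delta_rot": [0.045,0.327,0.342],"gripper": 1},
    {"travel": [0.43,-0.09,-0.36],"delta_rot": [0.045,0.327,0.342],"gripper": 1},
  ],
)

```text
clock: 18.18
tool_pos: [0.5097, 0.1513, 0.2899]
eef_rot: [0.768, 0.603, 0.169, -0.133]
contact_force: [-0.8, 0.6, 0.2]
opening: 0.996
```

```bash
python3 - <<'E'
from h import *
s=r.get_state();print(s["q"].round(2),s["tool_pos"].round(4),s["contact_force"],R.from_quat(s["eef_rot"]).as_matrix().round(2).tolist())
fit("wrist","bottle",.045,.075,"w6.png")
E
```

```text
[ 0.63  0.86 -1.45  1.94  0.81  0.82 -1.34] [0.5097 0.1513 0.2899] [-0.8341536   0.56759929  0.18600475] [[0.22, 0.97, 0.1], [0.88, -0.24, 0.41], [0.42, -0.0, -0.91]]
wrist bottle 0.91 4278 z 0.0559 rect [array([328.5, 256.8]), array([138.8,  56. ]), np.float64(85.6)] [131.  76.  31.] ends [[295.0, 190.0], [351.0, 185.0], [362.0, 324.0], [306.0, 328.0]]
wrist bottle 0.86 4147 z 0.0559 rect [array([470.2, 185. ]), array([139. ,  56.5]), np.float64(75.5)] [169. 160. 171.] ends [[426.0, 125.0], [480.0, 111.0], [515.0, 245.0], [460.0, 259.0]]
wrist bottle 0.73 382 z 0.0609 rect [array([636.9, 181. ]), array([ 1.7, 57.7]), np.float64(14.8)] [203. 175.   1.] ends [[629.0, 209.0], [643.0, 153.0], [645.0, 153.0], [630.0, 209.0]]
wrist bottle 0.68 3649 z 0.0561 rect [array([568.9, 361.4]), array([137.6,  55.5]), np.float64(21.9)] [137.  77.  30.] ends [[495.0, 361.0], [515.0, 310.0], [643.0, 361.0], [622.0, 413.0]]
```

View pics/w6.png

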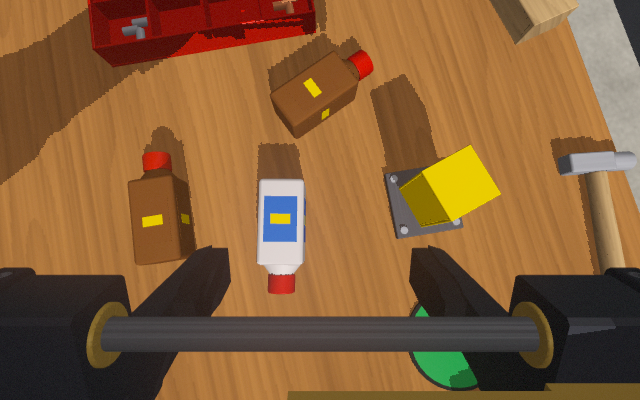

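```bash
python3 - <<'E'
from h import *
b=az(-104.5); g=np.array([.4875,.252,0])+.075*b+[0,0,.032]
a=np.radians(25); t=-np.sin(a)*b+np.array([0,0,-np.cos(a)]); O=frame(t,az(-14.5)); T=g+.019*t
print(T); plan([(T-.1*t,O),(T,O)])
E
```

```text
[0.47073199 0.18716291 0.01478015]
calls 2 travel [-0.309 -0.157  0.534] rot [-0.002  0.001  0.003] deg 1.0 rows>= 2
calls 1 travel [-0.     0.     0.667] rot [0. 0. 0.] deg 0.0 rows>= 2
```

Emit:
play_rows(
  commands=[
    {"travel": [-0.617,-0.315,0.3],"delta_rot": [-0.002,0.001,0.003],"gripper": 1},
    {"travel": [-0.617,-0.315,0.6],"delta_rot": [-0.002,0.001,0.003],"gripper": 1},
    {"travel": [-0.617,-0.315,1.0],"delta_rot": [-0.002,0.001,0.003],"gripper": 1},
    {"travel": [-0.617,-0.315,1.0],"delta_rot": [-0.002,0.001,0.003],"gripper": 1},
    {"travel": [-0.617,-0.315,1.0],"delta_rot": [-0.002,0.001,0.003],"gripper": 1},
    {"travel": [-0.617,-0.315,1.0],"delta_rot": [-0.002,0.001,0.003],"gripper": 1},
  ],
)

```text
clock: 19.02
tool_pos: [0.4596, 0.1419, 0.1154]
eef_rot: [0.772, 0.597, 0.173, -0.133]
contact_force: [0.2, 0.4, -0.1]
opening: 0.993
```

```bash
python3 - <<'E'
from h import *
b=az(-104.5); g=np.array([.4875,.252,0])+.075*b+[0,0,.032]
a=np.radians(25); t=-np.sin(a)*b+np.array([0,0,-np.cos(a)]); O=frame(t,az(-14.5)); T=g+.019*t
s=r.get_state(); print(s["q"].round(2),s["tool_pos"],s["contact_force"]); plan([(T,O)])
E
```

```text
[ 0.45  0.96 -1.01  2.26  1.57  0.37 -1.98] [0.45959712 0.14185688 0.11540655] [ 0.22252491  0.43951125 -0.09743221]
calls 1 travel [-0.004 -0.005  0.739] rot [ 0.001 -0.001 -0.001] deg 0.0 rows>= 2
```

Emit:
play_rows(
  commands=[
    {"travel": [0,-0.005,0.25],"delta_rot": [0,0,0],"gripper": 1},
    {"travel": [-0.004,-0.005,0.5],"delta_rot": [0,0,0],"gripper": 1},
    {"travel": [-0.004,-0.005,0.66],"delta_rot": [0,0,0],"gripper": 1},
    {"travel": [-0.004,-0.005,0.739],"delta_rot": [0,0,0],"gripper": 1},
    {"travel": [-0.004,-0.005,0.739],"delta_rot": [0,0,0],"gripper": 1},
    {"travel": [-0.004,-0.005,0.739],"delta_rot": [0,0,0],"gripper": 1},
  ],
)

```text
clock: 19.77
tool_pos: [0.4706, 0.1861, 0.0148]
eef_rot: [0.773, 0.596, 0.172, -0.132]
contact_force: [0.4, -0.6, -0.2]
opening: 0.998
```

Emit:
play_rows(
  commands=[
    {"travel": [0,0,0],"delta_rot": [0,0,0],"gripper": -1},
    {"travel": [0,0,0],"delta_rot": [0,0,0],"gripper": -1},
    {"travel": [0,0,0],"delta_rot": [0,0,0],"gripper": -1},
    {"travel": [0,0,0],"delta_rot": [0,0,0],"gripper": -1},
    {"travel": [0,0,0],"delta_rot": [0,0,0],"gripper": -1},
    {"travel": [0,0,0],"delta_rot": [0,0,0],"gripper": -1},
  ],
  force=35,
)

```text
clock: 20.52
tool_pos: [0.4698, 0.1865, 0.0139]
eef_rot: [0.773, 0.597, 0.172, -0.133]
contact_force: [-1.5, -2.0, 4.4]
opening: 0.633
```

```bash
python3 - <<'E'
from h import *
s=r.get_state(); p=s["tool_pos"]; print(s["q"].round(2),p)
a=np.radians(25); F=lambda H: frame(np.cos(a)*az(H)-np.array([0,0,np.sin(a)]),az(H+90))
plan([(p+[.05,-.02,.14],None),((.56,.10,.24),F(-50)),((.66,.05,.26),F(0))])
E
```

```text
[ 0.36  1.23 -1.02  2.22  1.97  0.57 -2.31] [0.46975802 0.1865052  0.01390264]
calls 1 travel [ 0.356  0.356 -0.864] rot [0. 0. 0.] deg 0.0 rows>= 3
calls 1 travel [-0.083  0.371 -0.673] rot [-0.114 -0.459 -0.315] deg 102.0 rows>= 10
calls 1 travel [-0.41   0.296  0.563] rot [-0.252  0.    -0.117] deg 50.0 rows>= 5
```

Emit:
play_rows(
  commands=[
    {"travel": [0.04,0,-0.09],"delta_rot": [0,0,0],"gripper": -1},
    {"travel": [0.15,0.05,-0.35],"delta_rot": [0,0,0],"gripper": -1},
    {"travel": [0.25,0.2,-0.6],"delta_rot": [0,0,0],"gripper": -1},
    {"travel": [0.356,0.356,-0.864],"delta_rot": [0,0,0],"gripper": -1},
    {"travel": [0.356,0.356,-0.864],"delta_rot": [0,0,0],"gripper": -1},
    {"travel": [0.356,0.356,-0.864],"delta_rot": [0,0,0],"gripper": -1},
  ],
)

```text
clock: 21.28
tool_pos: [0.5217, 0.1659, 0.1544]
eef_rot: [0.773, 0.595, 0.173, -0.132]
contact_force: [-0.2, -0.6, -4.6]
opening: 0.631
```

Emit:
play_rows(
  commands=[
    {"travel": [-0.083,0.371,-0.673],"delta_rot": [-0.014,-0.057,-0.04],"gripper": -1},
    {"travel": [-0.083,0.371,-0.673],"delta_rot": [-0.028,-0.115,-0.079],"gripper": -1},
    {"travel": [-0.083,0.371,-0.673],"delta_rot": [-0.114,-0.459,-0.315],"gripper": -1},
    {"travel": [-0.083,0.371,-0.673],"delta_rot": [-0.114,-0.459,-0.315],"gripper": -1},
    {"travel": [-0.083,0.371,-0.673],"delta_rot": [-0.114,-0.459,-0.315],"gripper": -1},
    {"travel": [-0.083,0.371,-0.673],"delta_rot": [-0.114,-0.459,-0.315],"gripper": -1},
    {"travel": [-0.083,0.371,-0.673],"delta_rot": [-0.114,-0.459,-0.315],"gripper": -1},
    {"travel": [-0.083,0.371,-0.673],"delta_rot": [-0.114,-0.459,-0.315],"gripper": -1},
    {"travel": [-0.083,0.371,-0.673],"delta_rot": [-0.114,-0.459,-0.315],"gripper": -1},
    {"travel": [-0.083,0.371,-0.673],"delta_rot": [-0.114,-0.459,-0.315],"gripper": -1},
    {"travel": [-0.083,0.371,-0.673],"delta_rot": [-0.114,-0.459,-0.315],"gripper": -1},
    {"travel": [-0.083,0.371,-0.673],"delta_rot": [-0.114,-0.459,-0.315],"gripper": -1},
  ],
)

```text
clock: 22.78
tool_pos: [0.5604, 0.1003, 0.2392]
eef_rot: [0.357, 0.765, -0.227, 0.486]
contact_force: [0.6, -0.8, -4.5]
opening: 0.634
```

```bash
python3 - <<'E'
from h import *
s=r.get_state(); p=s["tool_pos"]; print(s["q"].round(2),p,s["contact_force"],s["opening"],R.from_quat(s["eef_rot"]).as_matrix().round(2).tolist())
a=np.radians(25); F=lambda H: frame(np.cos(a)*az(H)-np.array([0,0,np.sin(a)]),az(H+90))
plan([((.66,.04,.25),F(0))])
E
```

```text
[-0.43  0.93 -0.66  2.07  1.45  1.67 -1.4 ] [0.56036372 0.10030127 0.23920003] [ 0.58750123 -0.76605639 -4.47051356] 0.6339729799675836 [[-0.27, 0.77, 0.58], [0.33, 0.64, -0.69], [-0.91, -0.0, -0.42]]
calls 1 travel [-0.377  0.25   0.635] rot [-0.252 -0.001 -0.118] deg 50.0 rows>= 5
```

Emit:
play_rows(
  commands=[
    {"travel": [-0.1,0.06,0.16],"delta_rot": [-0.063,0,-0.03],"gripper": -1},
    {"travel": [-0.19,0.125,0.32],"delta_rot": [-0.126,0,-0.059],"gripper": -1},
    {"travel": [-0.377,0.25,0.635],"delta_rot": [-0.252,-0.001,-0.118],"gripper": -1},
    {"travel": [-0.377,0.25,0.635],"delta_rot": [-0.252,-0.001,-0.118],"gripper": -1},
    {"travel": [-0.377,0.25,0.635],"delta_rot": [-0.252,-0.001,-0.118],"gripper": -1},
    {"travel": [-0.377,0.25,0.635],"delta_rot": [-0.252,-0.001,-0.118],"gripper": -1},
    {"travel": [-0.377,0.25,0.635],"delta_rot": [-0.252,-0.001,-0.118],"gripper": -1},
    {"travel": [-0.377,0.25,0.635],"delta_rot": [-0.252,-0.001,-0.118],"gripper": -1},
  ],
)

```text
clock: 23.78
tool_pos: [0.6602, 0.0422, 0.2513]
eef_rot: [-0.002, 0.843, 0.0, 0.538]
contact_force: [0.4, 1.1, -3.3]
opening: 0.637
```

```bash
python3 - <<'E'
from h import *
s=r.get_state(); p=s["tool_pos"]; q=R.from_quat(s["eef_rot"]); print(s["q"].round(2),p,s["contact_force"],s["opening"],q.as_matrix().round(3).tolist())
a=np.radians(25); O=frame(np.cos(a)*az(0)-np.array([0,0,np.sin(a)]),az(90)); t=q.apply([0,0,1])
for c in ["scene","top"]:
    S,P,ok=fit(c,"bottle",.1,.4,c+"7.png"); fit(c,"mat",-.01,.015)
    for o in viewer.outline_of(c,"bottle"):
        Q=P[o["pixels"]&ok]
        if np.median(Q[:,2])>.15: print(len(Q),np.percentile(Q,[2,50,98],0).round(3).tolist())
mat=np.array([.657,.0037,.004]); g=mat+[-.003,0,.075]; T=g+.019*O.apply([0,0,1]); print("T",T)
plan([(T+[0,0,.1],O),(T,O)])
a=cv2.imread("pics/scene7.png")[40:300,220:520];b=cv2.imread("pics/top7.png")[40:300,170:470]
cv2.imwrite("pics/v7.png",np.hstack([a,b]))
E
```

```text
[ 0.1   0.86 -0.57  2.44  2.71  1.36 -1.18] [0.66023326 0.04221821 0.2513255 ] [ 0.39685808  1.05698541 -3.26263227] 0.6368271349724359 [[-0.421, -0.003, 0.907], [-0.003, 1.0, 0.002], [-0.907, -0.002, -0.421]]
scene bottle 0.74 1008 z 0.2842 rect [array([649.8,  41.2]), array([57. , 78.7]), np.float64(0.5)] [158. 127. 129.] ends [[621.0, 80.0], [622.0, 2.0], [679.0, 2.0], [678.0, 81.0]]
scene mat 0.69 1542 z 0.0037 rect [array([658.9,   4.8]), array([126.4, 128.1]), np.float64(6.3)] [ 53. 139.  68.] ends [[589.0, 62.0], [603.0, -66.0], [729.0, -52.0], [715.0, 75.0]]
scene mat 0.62 2470 z 0.0045 rect [array([ 364.3, -334.4]), array([167.7, 168. ]), np.float64(47.0)] [ 50. 130.  63.] ends [[246.0, -338.0], [368.0, -453.0], [483.0, -330.0], [360.0, -216.0]]
1000 [[0.625, 0.014, 0.191], [0.665, 0.033, 0.284], [0.678, 0.069, 0.325]]
top bottle 0.78 687 z 0.2897 rect [array([633.4,  41.7]), array([78.2, 58.9]), np.float64(0.8)] [205. 151. 145.] ends [[594.0, 71.0], [595.0, 12.0], [673.0, 13.0], [672.0, 72.0]]
top bottle 0.36 170 z 0.1298 rect [array([ 663.6, -223.9]), array([59. , 26.2]), np.float64(17.1)] [192. 193. 187.] ends [[632.0, -220.0], [639.0, -245.0], [696.0, -228.0], [688.0, -203.0]]
top mat 0.7 2860 z 0.0063 rect [array([ 360.3, -334.4]), array([163.6, 168.2]), np.float64(48.4)] [ 56. 194.  85.] ends [[243.0, -340.0], [369.0, -451.0], [477.0, -329.0], [352.0, -217.0]]
top mat 0.61 28 z 0.0128 rect [array([ 643.1, -255.1]), array([27.3, 13. ]), np.float64(1.2)] [157. 151. 155.] ends [[629.0, -249.0], [630.0, -262.0], [657.0, -261.0], [657.0, -248.0]]
623 [[0.617, 0.014, 0.218], [0.633, 0.038, 0.29], [0.668, 0.066, 0.326]]
T [0.67121985 0.0037     0.07097025]
calls 1 travel [ 0.451 -0.239  0.293] rot [-0.     0.     0.001] deg 0.0 rows>= 2
calls 1 travel [ 0.604 -0.     0.282] rot [0. 0. 0.] deg 0.0 rows>= 2
```

View pics/v7.png

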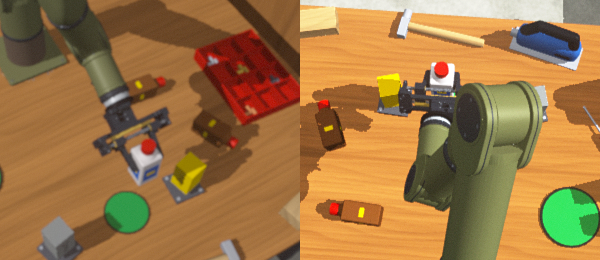

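Emit:
play_rows(
  commands=[
    {"travel": [0.2,-0.12,0.14],"delta_rot": [0,0,0.001],"gripper": -1},
    {"travel": [0.451,-0.239,0.293],"delta_rot": [0,0,0.001],"gripper": -1},
    {"travel": [0.451,-0.239,0.293],"delta_rot": [0,0,0.001],"gripper": -1},
    {"travel": [0.6,-0.239,0.363],"delta_rot": [0,0,0.001],"gripper": -1},
    {"travel": [0.75,-0.239,0.433],"delta_rot": [0,0,0.001],"gripper": -1},
    {"travel": [0.88,-0.239,0.493],"delta_rot": [0,0,0.001],"gripper": -1},
    {"travel": [0.98,-0.239,0.54],"delta_rot": [0,0,0.001],"gripper": -1},
    {"travel": [0.98,-0.239,0.54],"delta_rot": [0,0,0.001],"gripper": -1},
    {"travel": [0.98,-0.239,0.54],"delta_rot": [0,0,0.001],"gripper": -1},
  ],
)

```text
clock: 25.4
tool_pos: [0.6717, 0.0038, 0.085]
eef_rot: [-0.0, 0.843, 0.0, 0.539]
contact_force: [0.2, 0.1, -4.5]
opening: 0.63
```

```bash
python3 - <<'E'
from h import *
s=r.get_state(); p=s["tool_pos"]; q=R.from_quat(s["eef_rot"]); print(s["q"].round(2),p,s["contact_force"],s["opening"],q.as_matrix().round(3).tolist())
a=np.radians(25); O=frame(np.cos(a)*az(0)-np.array([0,0,np.sin(a)]),az(90))
for c in ["scene","top"]:
    S,P,ok=fit(c,"bottle",.09,.14); 
    for o in viewer.outline_of(c,"bottle"):
        Q=P[o["pixels"]&ok]
        if abs(np.median(Q[:,1]))<.05: print(len(Q),np.percentile(Q,[2,50,98],0).round(3).tolist())
T=[.6712,.0037,.071]
plan([(T,O)])
E
```

```text
[ 0.17  1.27 -0.47  2.37  2.98  1.63 -1.16] [0.67174926 0.00379729 0.08500238] [ 0.16787353  0.1017432  -4.47053508] 0.6301917432934805 [[-0.42, -0.0, 0.908], [-0.0, 1.0, 0.0], [-0.908, -0.0, -0.42]]
scene bottle 0.74 391 z 0.1202 rect [array([661.1,  -0.7]), array([57.5, 64.7]), np.float64(0.6)] [158. 128. 129.] ends [[632.0, 31.0], [633.0, -33.0], [690.0, -33.0], [690.0, 32.0]]
760 [[0.635, -0.025, 0.024], [0.676, -0.004, 0.119], [0.689, 0.03, 0.159]]
top bottle 0.77 300 z 0.1218 rect [array([655.7,   3.1]), array([57.3, 54.7]), np.float64(4.2)] [204. 149. 145.] ends [[625.0, 28.0], [629.0, -26.0], [686.0, -22.0], [682.0, 33.0]]
504 [[0.629, -0.023, 0.041], [0.644, 0.003, 0.124], [0.681, 0.029, 0.16]]
calls 1 travel [0.08  0.002 0.035] rot [-0.     0.001  0.   ] deg 0.0 rows>= 1
```

Bottle is centred over the mat (scene 661 vs 659, top 656 vs 654.5) and about 14 mm above it; creeping down.

Emit:
play_rows(
  commands=[
    {"travel": [0.02,0,0.009],"delta_rot": [0,0,0],"gripper": -1},
    {"travel": [0.04,0,0.018],"delta_rot": [0,0,0],"gripper": -1},
    {"travel": [0.06,0,0.027],"delta_rot": [0,0,0],"gripper": -1},
    {"travel": [0.072,0,0.033],"delta_rot": [0,0,0],"gripper": -1},
    {"travel": [0.072,0,0.033],"delta_rot": [0,0,0],"gripper": -1},
    {"travel": [0.072,0,0.033],"delta_rot": [0,0,0],"gripper": -1},
  ],
)

```text
clock: 26.45
tool_pos: [0.6713, 0.0033, 0.0723]
eef_rot: [-0.0, 0.843, -0.0, 0.538]
contact_force: [-4.3, -1.8, 3.3]
opening: 0.633
```

Emit:
play_rows(
  commands=[
    {"travel": [0.005,0,0.002],"delta_rot": [0,0,0],"gripper": -1},
    {"travel": [0.01,0,0.005],"delta_rot": [0,0,0],"gripper": -1},
    {"travel": [0.01,0,0.005],"delta_rot": [0,0,0],"gripper": -1},
  ],
)

```text
clock: 26.82
tool_pos: [0.6715, 0.0032, 0.0722]
eef_rot: [-0.0, 0.842, -0.0, 0.539]
contact_force: [-8.6, -2.9, 12.0]
opening: 0.632
```

Emit:
play_rows(
  commands=[
    {"travel": [-0.01,0,-0.005],"delta_rot": [0,0,0],"gripper": -1},
    {"travel": [-0.01,0,-0.005],"delta_rot": [0,0,0],"gripper": 1},
    {"travel": [-0.01,0,-0.005],"delta_rot": [0,0,0],"gripper": 1},
    {"travel": [-0.01,0,-0.005],"delta_rot": [0,0,0],"gripper": 1},
    {"travel": [-0.01,0,-0.005],"delta_rot": [0,0,0],"gripper": 1},
    {"travel": [-0.01,0,-0.005],"delta_rot": [0,0,0],"gripper": 1},
  ],
)

```text
clock: 27.58
tool_pos: [0.6713, 0.0034, 0.0716]
eef_rot: [-0.0, 0.843, -0.0, 0.538]
contact_force: [-1.1, -0.8, 0.0]
opening: 1.003
```

Emit:
play_rows(
  commands=[
    {"travel": [-0.1,0,-0.046],"delta_rot": [0,0,0],"gripper": 1},
    {"travel": [-0.3,0,-0.14],"delta_rot": [0,0,0],"gripper": 1},
    {"travel": [-0.6,0,-0.28],"delta_rot": [0,0,0],"gripper": 1},
    {"travel": [-0.9,0,-0.42],"delta_rot": [0,0,0],"gripper": 1},
    {"travel": [-0.9,0,-0.42],"delta_rot": [0,0,0],"gripper": 1},
    {"travel": [-0.9,0,-0.42],"delta_rot": [0,0,0],"gripper": 1},
  ],
)

```text
clock: 28.32
tool_pos: [0.6709, 0.0033, 0.2213]
eef_rot: [-0.0, 0.843, -0.0, 0.538]
contact_force: [0.5, 0.4, -0.6]
opening: 1.001
```

```bash
python3 - <<'E'
from h import *
s=r.get_state(); print(s["q"].round(2),s["tool_pos"],s["contact_force"],s["opening"])
for c in ["scene","top"]:
    S,P,ok=fit(c,"bottle",.09,.15,c+"8.png"); fit(c,"cup",.12,.14); fit(c,"hung_cup",.12,.14); fit(c,"mat",-.01,.015)
a=cv2.imread("pics/scene8.png")[100:340,220:520];b=cv2.imread("pics/top8.png")[40:280,170:470]
cv2.imwrite("pics/v8.png",np.hstack([a,b]))
E
```

```text
[ 0.19  0.94 -0.54  2.43  2.84  1.38 -1.17] [0.67091445 0.00333815 0.22126328] [ 0.47293265  0.41859916 -0.5584925 ] 1.000897677811753
scene bottle 0.8 483 z 0.1118 rect [array([661.1,   2.6]), array([57.9, 56.2]), np.float64(89.1)] [155. 130. 132.] ends [[633.0, -26.0], [689.0, -27.0], [690.0, 31.0], [633.0, 32.0]]
scene cup 0.74 450 z 0.1282 rect [array([666.5, 187.7]), array([58.4, 62.2]), np.float64(16.6)] [175. 151.   3.] ends [[630.0, 209.0], [647.0, 150.0], [703.0, 166.0], [686.0, 226.0]]
scene hung_cup 0.62 544 z 0.1283 rect [array([ 663.6, -205.5]), array([58.8, 59. ]), np.float64(13.0)] [123. 121. 119.] ends [[628.0, -183.0], [642.0, -241.0], [699.0, -228.0], [686.0, -170.0]]
scene mat 0.69 859 z 0.0036 rect [array([666.5,   1.2]), array([129.1, 113.7]), np.float64(56.3)] [ 64. 120.  64.] ends [[583.0, -21.0], [678.0, -84.0], [750.0, 23.0], [655.0, 86.0]]
scene mat 0.61 2484 z 0.0047 rect [array([ 360.2, -334.5]), array([174.1, 166.1]), np.float64(16.1)] [ 51. 130.  63.] ends [[253.0, -279.0], [300.0, -438.0], [467.0, -390.0], [421.0, -231.0]]
top bottle 0.48 141 z 0.1405 rect [array([663.1,   2.8]), array([43.5, 52.9]), np.float64(0.9)] [235. 133. 120.] ends [[641.0, 29.0], [642.0, -24.0], [685.0, -23.0], [684.0, 30.0]]
top cup 0.83 462 z 0.1295 rect [array([663.5, 187.9]), array([60.8, 57.8]), np.float64(14.8)] [214. 193.   1.] ends [[627.0, 208.0], [641.0, 152.0], [700.0, 168.0], [686.0, 224.0]]
top mat 0.61 2939 z 0.0061 rect [array([ 359.7, -335.4]), array([169.5, 168.9]), np.float64(48.3)] [ 56. 192.  86.] ends [[240.0, -343.0], [366.0, -455.0], [479.0, -328.0], [353.0, -216.0]]
```

View pics/v8.png

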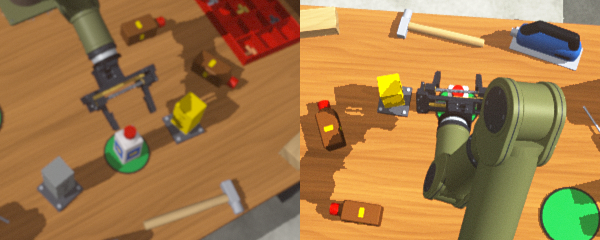

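```bash
python3 -c "
from h import *
print(r.finish_job())"
```

```text
the job is handed in; nothing more can be done
None
```

I hung the yellow cup on the free peg first, then stood the white bottle on the smaller green mat. I lowered each one to light contact, let go and handed the job in at about 29 s on the robot's clock. I get no verdict back, so the checks below are my own.

**Last checks, after both were released:**

| Item | Measured | Target |
|---|---|---|
| Bottle centre (scene camera) | (661, 3) mm | Mat centre (659, 4) mm, as measured before it was covered |
| Yellow cup centre (scene / top camera) | (666.5, 188) / (663.5, 188) mm | Peg (668, 185.5) / (661.5, 186) mm |
| Yellow cup top height | 128–129.5 mm | About 129 mm; the grey cup reads 128.3 mm |
| Grey cup | Centre read as (664, -206) mm, still on its stand | Left alone |

- **Upright:** both look upright in the picture. I did not measure the tilt angles separately.
- **Gripper:** open, with the fingertips about 7 cm above the bottle's cap, and the wrist force near zero.

**What disagreed or went wrong:**
- **Camera mismatch:** the scene and top cameras differ by 3–6 mm in x, so I compared each object and its target within the same camera. The top camera's last view of the bottle was partly hidden by the arm.
- **Force spike:** while backing away from the hung cup, the arm ran into joint limits (joints 3 and 4). The wrist force briefly read about 87 N, under the 120 N limit, and vanished when I moved forward again. The cup, the white bottle and the nearby brown bottle measured unmoved. I could not fully rule out that the arm pressed on something, which would matter for the 40 N limit.

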